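Crack the walnut in the desk nutcracker

TASK

Pick up the single walnut on the grey desk pad by its two ends and leave it on the round seat between the jaws of the nutcracker, its seam running from the hinge towards the handles; then squeeze the two red handles together until the shell resists, gives and is fully crushed. Crack it only with the nutcracker, never in the fingers, then let go and leave the cracked nut on the seat. Do not disturb the green stone egg.

Things in the scene. Friction and masses are not known exactly. Their poses are not given: they have to be found in the camera images.
- walnut: Tan wrinkled walnut loose on the desk pad, 40 long, 30 wide, 31 mm high, 22 g; a pale raised seam runs along its length over the top. Origin: centre of its underside; x along its length, y across the seam, z up; a half turn makes no difference. Pinch it over its two blunt ends (39 mm apart along x, 7 to 25 mm up), where it is rigid; squeezed across the seam it cracks at about 30 N.
- nutcracker: Steel nutcracker lying level on a board. Origin on the desk under its round seat (30 mm across, top 34 mm up, between jaw pads 42 mm apart). x: from seat to hinge (78 mm). The two arms lie along x, 64 mm apart over the outside, 47 inside, 41 to 59 mm up; red grips at x -25 to -117 mm, free below from -50 on. Seat the nut with its length along x; pinch both grips along y near x = -90, from above.
- shell (a joint): How far the shell is crushed, in m: 0 whole, 0.006 fully crushed, and it stays so (pale kernel then shows in the seam). Light springs hold the handles open (1 N). Pinched at x = -90 mm, the grips meet the nut at about 39 mm over the outside; the resistance peaks there at once, about 14 N on each grip, then gives way and falls to half; at about 28 mm it is fully crushed (grip 20 to 30 N).
- egg: Bystander: dark green polished stone egg lying on its side, 54 mm long, 39 mm across, 90 g. Origin at the centre of its underside, x along its length. Leave it alone.
Not all that is in view belongs to the job. Leave any orange or purple look-alike of the nutcracker alone.

How it is judged:
By the outcome, as a careful person would: the job done as asked, in the order asked, and still so for the second after the job is handed in, with the robot touching nothing.
It also fails if it takes over 48 s, if anything falls off the work surface, if the arm or the gripper's body presses on something with over 40 N, if the wrist force passes 120 N, or if a joint passes its speed limit or range.

ROBOT

A 6-joint arm with a two-finger parallel gripper is mounted at the origin on the work surface. World frame = base frame: x ahead of the robot, y to its left, z up, the work surface at z = 0. Lengths are in m, angles in rad, forces in N, time in s.
With the tool pointing down it reaches from about 0.325 to 0.9 m from the base axis. Payload 6.1 kg.
Tool frame: the origin (TCP) lies midway between the tips of the shut fingers; the grasp point (between the pads) lies 19 mm behind it; z points along the fingers, y is the direction in which the jaws open and shut (so a half turn about z gives the same grasp; the last joint's range is limited). The gripper opens to 87 mm and grips with 3 to 60 N. Pads are 19 mm wide; open, the fingers measure 117 mm over their backs; the gripper's body (75 mm by 190 mm) begins 51 mm behind the grasp point.
Start: joints at [-1.419, 0.22, 1.526, -0, 1.395, -0.126], TCP at [0.171, -0.601, 0.223] pointing down, gripper open.
Joint ranges: [-2.98, 2.98], [-0.91, 2.08], [0.09, 2.57], [-1.24, 4.39], [0.2, 2.65], [-2.68, 2.68]. Speed limits (rad/s): [2.57, 2.57, 3.01, 3.14, 3.14, 3.14].

INTERFACE

Orientations are given as a unit quaternion [w, x, y, z].
In Python, from workcell import * gives the robot as it stands.
- The arm moves only by the shell command python3 -m pendant 'ROWS' [FORCE]. ROWS is JSON, one flat list of numbers, 7 for each row, row after row: the shift along the world's x, y, z in cm, then the turn, a rotation vector about the world's x, y, z in degrees, then the opening, from 0 (shut) to 1 (fully open). A call has 1 to 5 rows; each row is the pose to reach, as a shift and turn from the pose commanded when the call began; what a row does not reach only later rows make up. A row lasts 1/10 s, in which the tool goes at most 50 mm and 8.59 degrees, less where a joint would pass 70% of its speed; a pose out of reach is approached as far as the arm can. A call with a gripper value outside its range is refused whole. The fingers move at their own pace and stop on an object; FORCE is the grip in N (left out, the last holds). Time passes only in rows, so rows that repeat a pose let the fingers close. It gives the time, the measured TCP pose, the force and the opening at its end, in the units of the state.
- sense(): the state, without advancing time (a new reading comes with each control period).
- capture(name): name is "scene" or "top"; returns a dict with "pixels" (400x640x3 uint8, red, green, blue), "mtx" (3x3 intrinsics, pixels), "world_to_cam" (4x4, takes a point from world to camera coordinates). Camera axes: x right, y down, z forward; pixel columns grow to the right and rows downward; lengths in m; the calibration is good to about 2 mm. A picture is of the moment at which its call begins. There is no depth.
- finish_job(): hands the job in, once; it reports no verdict.
Trained networks look in the newest picture that a camera, given by its name, has taken for a name from the list of things; names that differ only in an ending like _2 or _b are one class to them, and where a whole thing is asked for, a point or a joint stands for the part that bears it (a point fixed in the world has none). Each returns a list of dicts, best first, with "conf" (0 to 1); they miss things now and then, are a little off and sometimes report something else, mostly with a low value. They report only what shows in the picture. A call takes as long as a camera call. They do not tell look-alikes from the thing itself.
- spot_in(camera, target): "extent" ([left, top, right, bottom] in pixels, round what is visible of it).
- regions_of(camera, target): "region" (400x640 bool, what is visible of it) and "extent" ([left, top, right, bottom] in pixels, round what is visible of it).
The state is a dict: "time_s": time; "qpos": joint angles; "qvel": joint speeds; "tau": joint torques, N m; "position": TCP position; "tcp_rot": TCP orientation; "ft_force": force on the tool from outside, world axes, zero at the start; "wrist_torque": the same for the moment, N m; "grip_width": finger opening in m.
Only numpy, scipy, OpenCV 4.12 (cv2) and the standard library are available. Lean on these libraries where they do the work, as an engineer would, in place of code of your own. Each camera call takes 0.05 s, during which the arm holds its last target. There are 200 camera calls.

## Working session

There is one attempt and no reset: what is moved stays moved. The work goes in short steps, Python scripts to look and compute and a shell command to move; the robot and the scene stay as the last step left them, time stands still between calls to the robot, and variables do not carry over. Pictures are saved under pics/ and viewed, about 8 in all and at most 12, crops included, and the job is handed in when it is done.

```bash
mkdir -p pics; cat > h.py <<'E'
from workcell import *
import numpy as np, cv2
def ray(c,u,v):
    T=np.array(c["world_to_cam"]);K=np.array(c["mtx"]);R=T[:3,:3]
    return -R.T@T[:3,3], R.T@np.linalg.inv(K)@np.array([u,v,1.])
def atz(c,u,v,z):
    o,d=ray(c,u,v); return o+d*(z-o[2])/d[2]
def proj(c,p):
    q=np.array(c["world_to_cam"])@np.append(p,1); q=np.array(c["mtx"])@q[:3]; return q[:2]/q[2]
def save(c,n,crop=None,s=1):
    im=c["pixels"][:,:,::-1]
    if crop: l,t,r,b=crop; im=im[t:b,l:r]
    cv2.imwrite("pics/"+n,cv2.resize(im,None,fx=s,fy=s,interpolation=cv2.INTER_CUBIC))
E
python3 - <<'E'
from h import *
for n in("top","scene"):
    c=capture(n); save(c,n+"0.png")
    print(n,"cam at",ray(c,0,0)[0])
    for t in("walnut","nutcracker","egg"):
        for r in regions_of(n,t)[:4]:
            m=r["region"].astype(np.uint8); ct=cv2.findContours(m,0,1)[0]; k=max(ct,key=cv2.contourArea)
            print(t,round(r["conf"],2),np.round(r["extent"]),cv2.minAreaRect(k), atz(c,*cv2.minAreaRect(k)[0],.015).round(3))
s=sense();print(s)
E
```

```text
top cam at [0.22308674 0.11583784 1.32730259]
walnut 0.62 [406. 173. 419. 180.] ((410.0, 176.0), (8.0, 12.0), 90.0) [ 0.467 -0.159  0.015]
nutcracker 0.92 [144. 178. 183. 252.] ((162.5, 214.5), (73.0, 35.0), 90.0) [0.342 0.576 0.015]
nutcracker 0.91 [300.  96. 339. 163.] ((317.9830322265625, 127.85633850097656), (32.77238845825195, 67.54251098632812), 2.726310968399048) [0.612 0.119 0.015]
nutcracker 0.64 [214. 236. 269. 314.] ((238.6605682373047, 273.5583801269531), (34.43061065673828, 76.80674743652344), 19.98310661315918) [0.172 0.344 0.015]
egg 0.58 [424. 134. 440. 151.] ((431.5, 140.5), (11.0, 15.0), 90.0) [ 0.577 -0.227  0.015]
scene cam at [0.93692571 0.29997173 0.86150753]
walnut 0.63 [206. 186. 221. 197.] ((214.5, 191.0), (10.0, 13.0), 90.0) [ 0.467 -0.165  0.015]
nutcracker 0.79 [250. 224. 320. 332.] ((290.3000183105469, 275.4000244140625), (46.51021194458008, 104.20075225830078), 26.56505012512207) [0.611 0.115 0.015]
nutcracker 0.65 [390. 131. 464. 202.] ((429.6790466308594, 165.7560577392578), (38.245567321777344, 79.75205993652344), 40.10091018676758) [0.168 0.342 0.015]
egg 0.58 [158. 204. 180. 223.] ((169.0, 215.0), (16.0, 18.0), 90.0) [ 0.575 -0.233  0.015]
{'time_s': 0.4, 'qpos': array([-1.41907931e+00,  2.20547266e-01,  1.52661742e+00,  1.55015404e-05,
        1.39466601e+00, -1.26093433e-01]), 'qvel': array([ 4.20996165e-04, -7.67268485e-04, -4.53022784e-04, -1.26743404e-05,
        1.42014135e-04,  4.09317040e-04]), 'tau': array([-7.06332401e-06, -4.93869030e+01, -3.87082672e+01,  6.99030049e-02,
        5.00174635e-02, -6.82404448e-05]), 'position': array([ 0.17140208, -0.60096978,  0.22238411]), 'tcp_rot': array([-1.19109129e-04,  9.90368352e-01,  1.38457620e-01,  6.10523869e-06]), 'ft_force': array([-0.36099481,  0.02632464, -0.19667002]), 'wrist_torque': array([ 0.04628023, -0.00762237,  0.00712645]), 'grip_width': 0.08694490644759148}
```

View pics/top0.png

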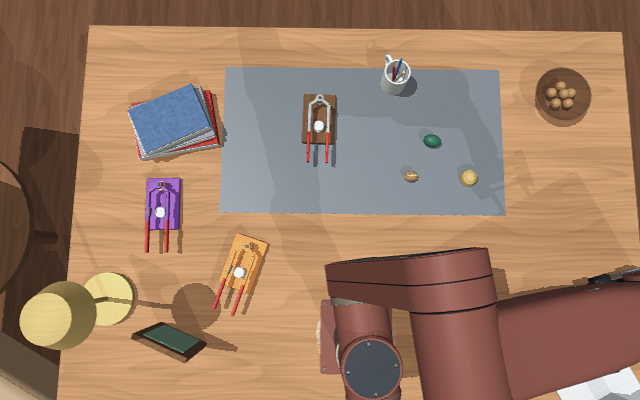

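View pics/scene0.png

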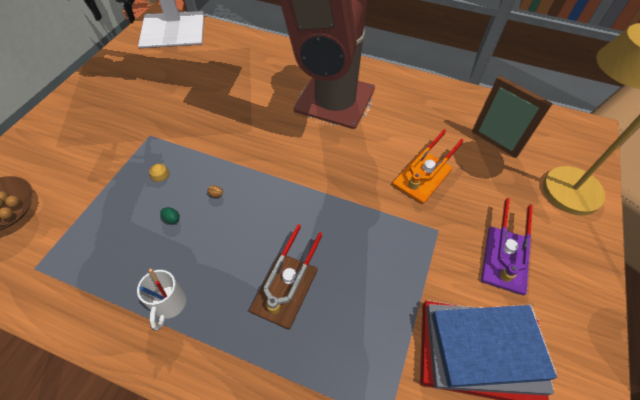

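```bash
python3 - <<'E'
from h import *
ims=[]
for n,boxes in(("top",((390,160,430,190),(290,86,350,171))),("scene",((194,176,234,206),(245,218,325,332)))):
    c=capture(n)
    for b in boxes:
        im=c["pixels"][b[1]:b[3],b[0]:b[2],::-1]; s=min(400/im.shape[1],300/im.shape[0])
        im=cv2.resize(im,None,fx=s,fy=s,interpolation=cv2.INTER_NEAREST)
        o=np.zeros((300,400,3),np.uint8);o[:im.shape[0],:im.shape[1]]=im;ims.append(o)
    # walnut mask: tan against grey pad (saturation)
    hsv=cv2.cvtColor(c["pixels"],cv2.COLOR_RGB2HSV).astype(int)
    b=boxes[0];H=hsv[b[1]:b[3],b[0]:b[2]]
    m=((H[...,1]>90)&(H[...,0]<25)).astype(np.uint8)
    k,l,st,ce=cv2.connectedComponentsWithStats(m); i=1+np.argmax(st[1:,4])
    ys,xs=np.nonzero(l==i); P=np.array([atz(c,x+b[0],y+b[1],.014) for x,y in zip(xs,ys)])[:,:2]
    w,v=np.linalg.eigh(np.cov(P.T)); print(n,"walnut",P.mean(0).round(4),"axis deg",np.degrees(np.arctan2(v[1,1],v[0,1])).round(1),"lens",(4*np.sqrt(w)).round(4),len(P))
    b=boxes[1];H=hsv[b[1]:b[3],b[0]:b[2]]
    m=((H[...,2]>190)&(H[...,1]<40)).astype(np.uint8)
    k,l,st,ce=cv2.connectedComponentsWithStats(m); i=1+np.argmax(st[1:,4])
    print("seat",ce[i]+b[:2],st[i],atz(c,*(ce[i]+b[:2]),.034).round(4))
    m=(((H[...,0]<6)|(H[...,0]>174))&(H[...,1]>170)&(H[...,2]>90)).astype(np.uint8)
    k,l,st,ce=cv2.connectedComponentsWithStats(m)
    for i in range(1,k):
        if st[i,4]>20:
            ys,xs=np.nonzero(l==i);P=np.array([atz(c,x+b[0],y+b[1],.055) for x,y in zip(xs,ys)])[:,:2]
            w,v=np.linalg.eigh(np.cov(P.T));print("grip",P.mean(0).round(4),P.min(0).round(4),P.max(0).round(4),np.degrees(np.arctan(v[1,1]/v[0,1])).round(1),st[i,4])
cv2.imwrite("pics/c1.png",np.vstack([np.hstack(ims[:2]),np.hstack(ims[2:])]))
E
```

```text
top walnut [ 0.4675 -0.1605] axis deg 96.7 lens [0.0324 0.0394] 92
seat [311.87356322 109.52873563] [18  9 15 36 87] [0.6634 0.1377 0.034 ]
grip [0.5454 0.1465] [0.5001 0.1444] [0.5875 0.1499] -1.5 38
grip [0.5255 0.0919] [0.4978 0.0886] [0.5549 0.0942] -2.1 24
scene walnut [ 0.4669 -0.1653] axis deg 72.6 lens [0.0337 0.0427] 133
seat [288.17821782 273.65346535] [ 38  50  12  12 101] [0.6164 0.1134 0.034 ]
grip [0.5463 0.0896] [0.4998 0.0847] [0.586  0.0946] -1.5 126
grip [0.5469 0.145 ] [0.5022 0.1395] [0.5877 0.1497] -1.6 127
```

View pics/c1.png

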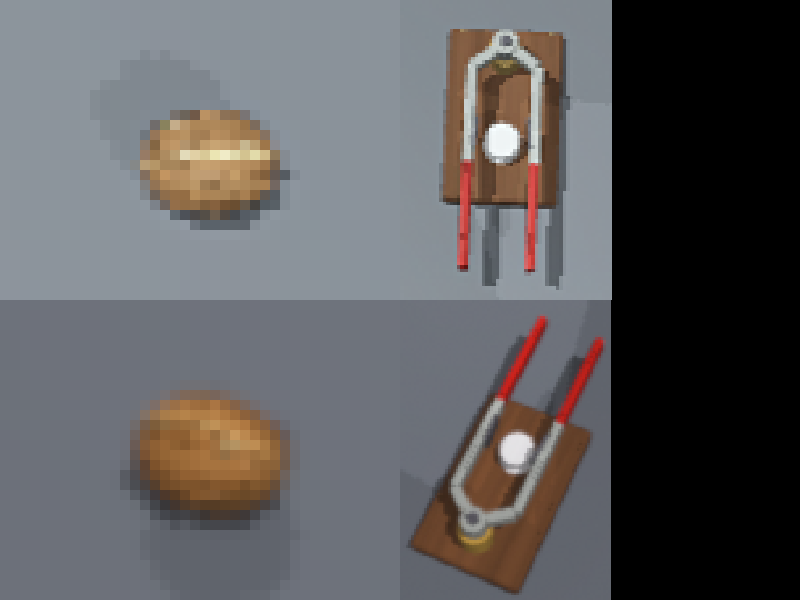

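```bash
cat > fit.py <<'E'
from h import *
from scipy.optimize import minimize
def fit(n,b,x0,dims=(.04,.03,.031),smin=90):
    c=capture(n);H=cv2.cvtColor(c["pixels"],cv2.COLOR_RGB2HSV)[b[1]:b[3],b[0]:b[2]].astype(int)
    m=((H[...,1]>smin)&(H[...,0]<25)).astype(np.uint8)
    k,l,st,ce=cv2.connectedComponentsWithStats(m);m=(l==1+np.argmax(st[1:,4])).astype(float)
    g=np.random.default_rng(0).normal(size=(400,3));g/=np.linalg.norm(g,axis=1)[:,None];g*=np.array(dims)/2
    S=8
    def cost(p):
        a=np.radians(p[2]);R=np.array([[np.cos(a),-np.sin(a),0],[np.sin(a),np.cos(a),0],[0,0,1]])
        q=g@R.T+[p[0]/1e3,p[1]/1e3,.0155]
        uv=np.array([proj(c,x) for x in q]);h=cv2.convexHull((((uv-b[:2])+.5)*S).astype(np.float32))
        M=np.zeros((m.shape[0]*S,m.shape[1]*S),np.uint8);cv2.fillConvexPoly(M,(h*16).astype(np.int32),255,shift=4)
        M=cv2.resize(M/255.,m.shape[::-1],interpolation=cv2.INTER_AREA);return np.abs(M-m).sum()
    r=[minimize(cost,[*x0,y],method="Nelder-Mead",options=dict(initial_simplex=[[*x0,y],[x0[0]+4,x0[1],y],[x0[0],x0[1]+4,y],[*x0,y+15]],maxiter=60)) for y in(80,100)]
    for q in r: print(n,"mm,deg",q.x.round(1),"cost",round(q.fun,1),"area",m.sum())
E
python3 - <<'E'
from fit import *
fit("top",(390,160,430,190),(467,-160))
fit("scene",(194,176,234,206),(467,-165))
c=capture("top")
print("top img axes",atz(c,180/10+389.5,155/10+159.5,.031),atz(c,272/10+389.5,155/10+159.5,.031))
H=cv2.cvtColor(c["pixels"],cv2.COLOR_RGB2HSV).astype(int)[115:140,308:328]
m=(H[...,2]>200)&(H[...,1]<30); ys,xs=np.nonzero(m); sel=(xs>4)&(xs<16)
print("seat top",atz(c,xs[sel].mean()+308,ys[sel].mean()+115,.034),sel.sum())
print("hinge top",atz(c,106/3.53+289.5,42/3.53+85.5,.06))
for u,v in((463,268),(467,160),(530,270),(534,165)): print("grip",atz(c,(u-400)/3.53+289.5,v/3.53+85.5,.056).round(4))
print("board",[atz(c,(u-400)/3.53+289.5,v/3.53+85.5,.015).round(4) for u,v in((451,30),(563,34),(442,200),(557,206))])
E
```

```text
top mm,deg [ 468.  -161.1   95.6] cost 21.9 area 91.0
top mm,deg [ 468.  -160.9   93.3] cost 22.0 area 91.0
scene mm,deg [ 467.5 -164.6   97.4] cost 11.4 area 133.0
scene mm,deg [ 467.6 -164.6   97.1] cost 11.3 area 133.0
top img axes [ 0.46663033 -0.14873533  0.031     ] [ 0.46696254 -0.17605548  0.031     ]
seat top [0.61502337 0.11765188 0.034     ] 66
hinge top [0.69223883 0.11506233 0.06      ]
grip [0.4987 0.1484 0.056 ]
grip [0.5907 0.1465 0.056 ]
grip [0.4977 0.093  0.056 ]
grip [0.5871 0.0905 0.056 ]
board [array([0.7192, 0.1631, 0.015 ]), array([0.7168, 0.0654, 0.015 ]), array([0.5669, 0.1684, 0.015 ]), array([0.5629, 0.0696, 0.015 ])]
```

```bash
python3 -m pendant '[15,20,0,0,0,-16,1,15,20,0,0,0,-16,1,15,20,0,0,0,-16,1,15,20,0,0,0,-16,1,15,20,0,0,0,-16,1]' 10
```

```text
time_s: 1.15
position: [0.3222, -0.3994, 0.2227]
tcp_rot: [0.0, 1.0, -0.001, 0.0]
ft_force: [0.5, 0.3, 0.7]
grip_width: 0.0869
```

```bash
python3 -m pendant '[14.6,23.7,-6,0,0,4,1,14.6,23.7,-6,0,0,4,1,14.6,23.7,-6,0,0,4,1,14.6,23.7,-6,0,0,4,1,14.6,23.7,-6,0,0,4,1]' 10; python3 -m pendant '[0,0,0,0,0,0,1,0,0,-4,0,0,0,1,0,0,-8,0,0,0,1,0,0,-8,0,0,0,1]'
python3 - <<'E'
from h import *
a=capture("top");b=capture("scene");p=sense()["position"];print(p,sense()["tcp_rot"])
for c in(a,b): print(proj(c,[.4678,-.163,.0155]),proj(c,p))
im=[]
for c,bx in((a,(380,145,440,205)),(b,(180,145,240,205))):
    im.append(cv2.resize(c["pixels"][bx[1]:bx[3],bx[0]:bx[2],::-1],(400,400),interpolation=cv2.INTER_CUBIC))
cv2.imwrite("pics/c2.png",np.hstack(im))
E
```

```text
time_s: 1.65
position: [0.4504, -0.1912, 0.1699]
tcp_rot: [0.0, 0.999, 0.034, 0.001]
ft_force: [-0.0, -0.9, 0.3]
grip_width: 0.0869
time_s: 2.05
position: [0.4454, -0.1909, 0.0849]
tcp_rot: [-0.003, 0.999, 0.034, -0.004]
ft_force: [0.3, 0.5, 0.4]
grip_width: 0.0866
[ 0.44905731 -0.19329096  0.09010266] [-3.89361571e-04  9.99425286e-01  3.38893340e-02 -6.77060656e-04]
[411.20454003 175.61542353] [427.52948039 177.48893623]
[215.04051972 191.21042831] [202.13179257 164.4509601 ]
```

View pics/c2.png

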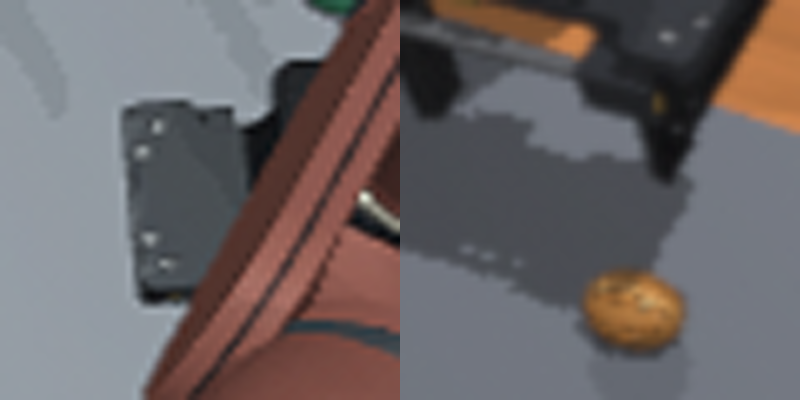

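```bash
python3 -m pendant '[1.9,3,-1,0,0,0,1,1.9,3,-3,0,0,0,1,1.9,3,-4,0,0,0,1,1.9,3,-4,0,0,0,1]'
python3 - <<'E'
from h import *
b=capture("scene");s=sense();p=s["position"];print(p,s["grip_width"])
bx=(175,155,255,215);im=cv2.resize(b["pixels"][bx[1]:bx[3],bx[0]:bx[2],::-1],(800,600),interpolation=cv2.INTER_CUBIC)
a=np.radians(94)
u=np.array([np.cos(a),np.sin(a),0]);w=np.array([np.sin(a),-np.cos(a),0])
for sg in(1,-1):
  for r in(.0435,.0585):
    for t in(-.0095,.0095):
      q=(proj(b,p+sg*r*u+t*w)-bx[:2]+.5)*10; cv2.circle(im,tuple(int(x) for x in q),3,(0,0,255),-1)
cv2.imwrite("pics/c3.png",im)
E
```

```text
time_s: 2.55
position: [0.4684, -0.1634, 0.0503]
tcp_rot: [0.0, 0.999, 0.034, -0.0]
ft_force: [-0.5, -0.4, -0.3]
grip_width: 0.0869
[ 0.46880959 -0.1637431   0.05084679] 0.0873082801677769
```

View pics/c3.png

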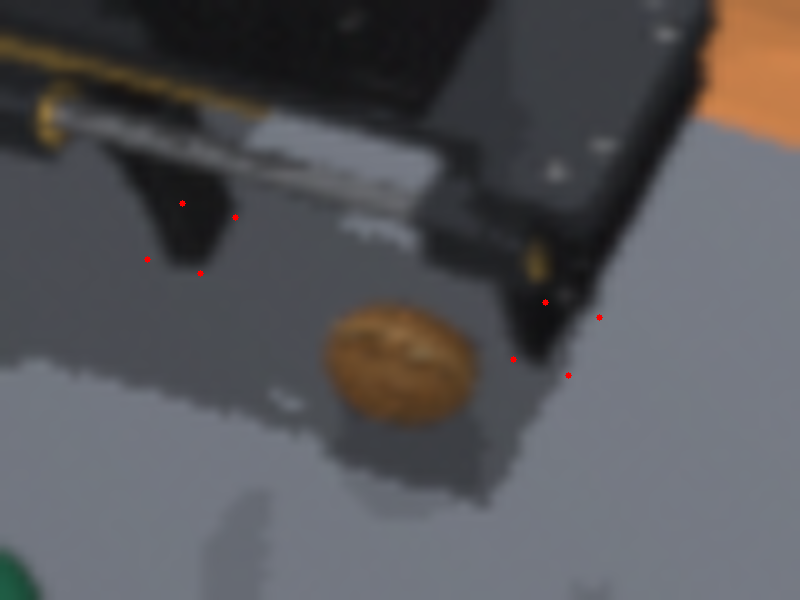

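```bash
python3 -m pendant '[-0.1,-0.1,-2.5,0,0,0,1,-0.1,-0.1,-4.6,0,0,0,1,-0.1,-0.1,-4.6,0,0,0,1,-0.1,-0.1,-4.6,0,0,0,0.6]' 10; python3 -m pendant '[0,0,0,0,0,0,0,0,0,0,0,0,0,0,0,0,0,0,0,0,0,0,0,0,0,0,0,0,0,0,0,0,0,0,0]'
```

```text
time_s: 3.0
position: [0.468, -0.1647, 0.005]
tcp_rot: [0.0, 0.999, 0.034, 0.0]
ft_force: [0.5, -1.3, 0.7]
grip_width: 0.0838
time_s: 3.5
position: [0.4677, -0.164, 0.0041]
tcp_rot: [0.0, 0.999, 0.034, 0.0]
ft_force: [-0.1, -0.4, -0.7]
grip_width: 0.0471
```

```bash
python3 -m pendant '[0,0,0,0,0,0,0,0,0,0,0,0,0,0,0,0,0,0,0,0,0,0,0,0,0,0,0,0]'; python3 -m pendant '[0,0,4,0,0,0,0,0,0,8,0,0,0,0,0,0,11,0,0,-4,0,0,0,11,0,0,-4,0]'
python3 - <<'E'
from h import *
b=capture("scene");s=sense();print(s["position"],s["grip_width"],s["ft_force"])
save(b,"c4.png",(170,110,260,200),6)
E
```

```text
time_s: 3.9
position: [0.4676, -0.1639, 0.0039]
tcp_rot: [-0.0, 0.999, 0.034, -0.0]
ft_force: [-0.1, 0.5, 1.6]
grip_width: 0.0389
time_s: 4.3
position: [0.4709, -0.1657, 0.1189]
tcp_rot: [0.002, 1.0, -0.001, 0.004]
ft_force: [0.8, -0.6, 0.1]
grip_width: 0.0391
[ 0.46939291 -0.16495799  0.11634732] 0.03847261568048715 [ 0.08949464  0.84801807 -0.68243478]
```

View pics/c4.png

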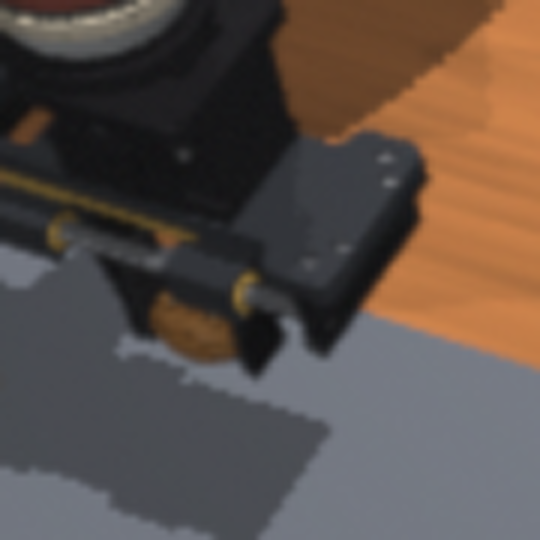

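```bash
python3 -m pendant '[1.5,3,0,0,0,8,0,3,6,0,0,0,16,0,4.5,9,0,0,0,24,0,6,12,0,0,0,32,0,7,14,0,0,0,40,0]'; python3 -m pendant '[1.5,3,0,0,0,8,0,3,6,0,0,0,16,0,4.5,9,0,0,0,24,0,6,12,0,0,0,32,0,7.5,13.9,0,0,0,40,0]';python3 -m pendant '[0,0,0,0,0,8.3,0,0,0,0,0,0,8.3,0,0,0,0,0,0,8.3,0]'
python3 - <<'E'
from h import *
a=capture("top");b=capture("scene");s=sense();p=s["position"];print(p,s["tcp_rot"],s["grip_width"])
q=s["tcp_rot"];print(np.degrees(2*np.arctan2(q[2],q[1])))
im=[]
for c,l in((a,(285,80)),(b,(240,200))):
    i=cv2.resize(c["pixels"][l[1]:l[1]+110,l[0]:l[0]+80,::-1],(400,550),interpolation=cv2.INTER_CUBIC)
    for w,col in(([.6163,.1145,.034],(255,0,0)),(p,(0,0,255))):
        cv2.circle(i,tuple(int(x) for x in (proj(c,w)-l+.5)*5),3,col,-1)
    im.append(i)
cv2.imwrite("pics/c5.png",np.hstack(im))
E
```

```text
time_s: 4.85
position: [0.537, -0.0218, 0.1118]
tcp_rot: [-0.001, 0.939, 0.345, -0.001]
ft_force: [0.2, -0.6, 0.4]
grip_width: 0.0389
time_s: 5.35
position: [0.6116, 0.1172, 0.1114]
tcp_rot: [-0.001, 0.764, 0.645, -0.001]
ft_force: [1.3, 0.0, 0.2]
grip_width: 0.0393
time_s: 5.65
position: [0.6114, 0.1148, 0.1121]
tcp_rot: [-0.001, 0.719, 0.695, -0.001]
ft_force: [0.2, -0.7, -0.3]
grip_width: 0.039
[0.61183981 0.11451062 0.11291905] [-4.78436490e-04  7.19182011e-01  6.94821286e-01 -6.21425198e-04] 0.038929021848836495
88.0259894855884
```

View pics/c5.png

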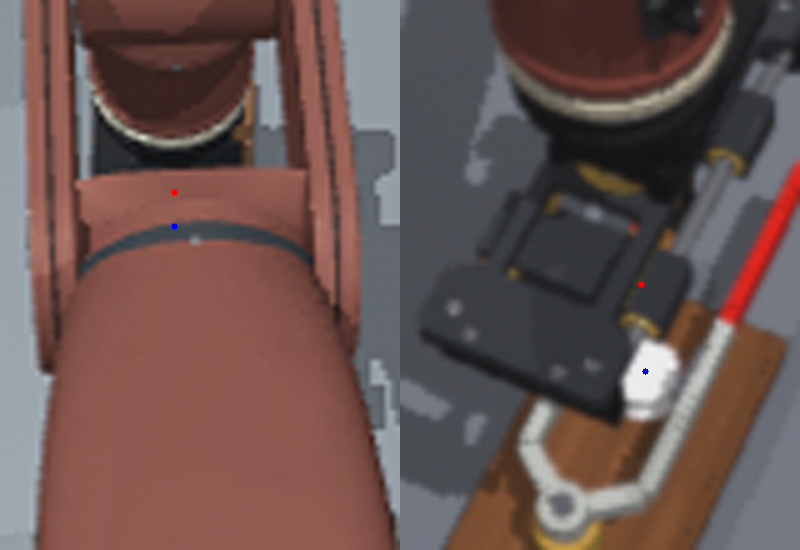

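```bash
python3 -m pendant '[0.45,0,-2,0,0,0.3,0,0.45,0,-4,0,0,0.3,0,0.45,0,-6,0,0,0.3,0,0.45,0,-6,0,0,0.3,0]'; python3 -m pendant '[0,0,-0.7,0,0,0,0,0,0,-1.2,0,0,0,0,0,0,-1.2,0,0,0,0,0,0,-1.2,0,0,0,0]'
python3 - <<'E'
from h import *
c=capture("scene");s=sense();p=s["position"];print(p,s["grip_width"],s["ft_force"])
save(c,"c6.png",(240,200,320,290),6)
E
```

```text
time_s: 6.15
position: [0.6141, 0.1142, 0.0504]
tcp_rot: [-0.002, 0.717, 0.697, -0.002]
ft_force: [-0.8, -0.3, -0.4]
grip_width: 0.0388
time_s: 6.55
position: [0.6175, 0.1151, 0.0425]
tcp_rot: [0.0, 0.716, 0.698, 0.0]
ft_force: [-0.6, 0.3, -0.2]
grip_width: 0.0389
[0.61758678 0.11507654 0.04262981] 0.03897582992218589 [0.66364829 0.12827203 0.72278554]
```

View pics/c6.png

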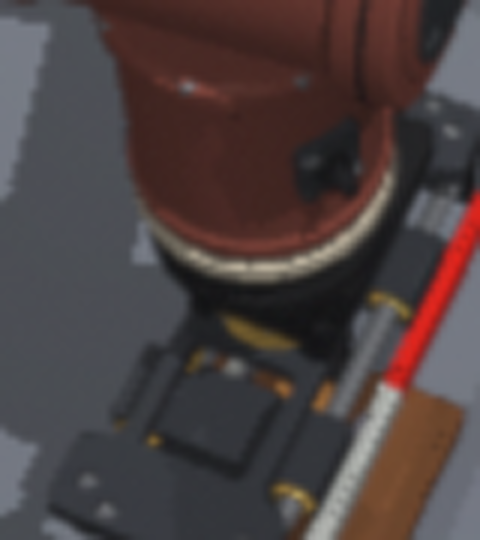

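```bash
python3 -m pendant '[-0.1,0,-0.2,0,0,0,0,-0.1,0,-0.35,0,0,0,0,-0.1,0,-0.42,0,0,0,0,-0.1,0,-0.42,0,0,0,0]'
```

```text
time_s: 7.0
position: [0.6161, 0.1151, 0.0379]
tcp_rot: [-0.0, 0.716, 0.698, 0.0]
ft_force: [-1.0, -0.7, 2.2]
grip_width: 0.0391
```

```bash
python3 -m pendant '[0,0,0,0,0,0,0.5,0,0,0,0,0,0,0.55,0,0,0,0,0,0,0.62,0,0,0,0,0,0,0.62,0,0,0,0,0,0,0.62]'; python3 -m pendant '[0,0,2,0,0,0,0.62,0,0,5,0,0,0,0.62,0,0,8,0,0,0,0.62,-4,0,10,0,0,-8,0.62,-8,0,10,0,0,-16,0.62]'; python3 -m pendant '[-5,0,0,0,0,-8,1,-10,0,0,0,0,-16,1,-10,0,0,0,0,-24,1,-10,0,0,0,0,-32,1,-10,0,0,0,0,-40,1]'
python3 - <<'E'
from h import *
a=capture("top");c=capture("scene");s=sense();print(s["position"],s["grip_width"])
im=[cv2.resize(k["pixels"][l[1]:l[1]+60,l[0]:l[0]+40,::-1],(400,600),interpolation=cv2.INTER_CUBIC) for k,l in((a,(298,90)),(c,(265,240)))]
cv2.imwrite("pics/c7.png",np.hstack(im))
E
```

```text
time_s: 7.5
position: [0.616, 0.115, 0.0376]
tcp_rot: [-0.0, 0.716, 0.698, -0.0]
ft_force: [-0.2, -0.8, 1.1]
grip_width: 0.0539
time_s: 8.0
position: [0.5382, 0.1151, 0.1413]
tcp_rot: [0.002, 0.808, 0.589, 0.003]
ft_force: [0.6, 0.5, 0.7]
grip_width: 0.054
time_s: 8.5
position: [0.4358, 0.1151, 0.1381]
tcp_rot: [0.0, 0.961, 0.277, 0.001]
ft_force: [1.2, -0.7, -0.3]
grip_width: 0.0835
[0.43607966 0.11507027 0.13794698] 0.08554035685940672
```

View pics/c7.png

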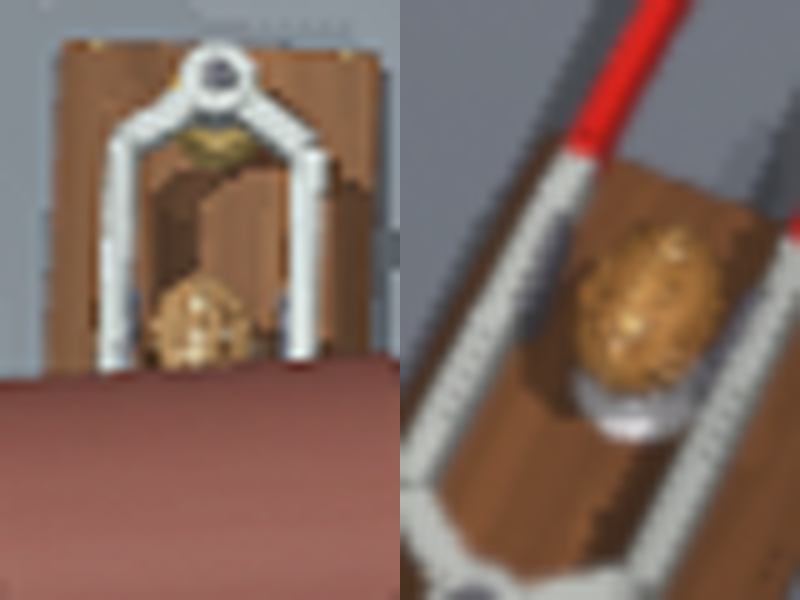

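```bash
python3 -m pendant '[3,0.25,0,0,0,-8,1,6,0.25,0,0,0,-16,1,9,0.25,0,0,0,-24,1,9,0.25,0,0,0,-32,1,9,0.25,0,0,0,-34,1]' 35; python3 -m pendant '[0,0,0,0,0,0,1,0,0,-2.5,0,0,0,1,0,0,-4,0,0,0,1,0,0,-4,0,0,0,1]'
python3 - <<'E'
from h import *
c=capture("scene");s=sense();p=s["position"];print(p,s["tcp_rot"],s["grip_width"])
i=cv2.resize(c["pixels"][200:320,240:360,::-1],(600,600),interpolation=cv2.INTER_CUBIC)
cv2.imwrite("pics/c8.png",i)
E
```

```text
time_s: 9.1
position: [0.5268, 0.1174, 0.1372]
tcp_rot: [0.0, 1.0, -0.013, -0.0]
ft_force: [-0.1, -0.6, 0.1]
grip_width: 0.087
time_s: 9.5
position: [0.5235, 0.1174, 0.0948]
tcp_rot: [0.0, 1.0, -0.012, -0.003]
ft_force: [-0.5, 0.0, -0.0]
grip_width: 0.0868
[0.5246109  0.11745399 0.09621659] [ 1.52419960e-04  9.99924936e-01 -1.21245274e-02 -1.75918552e-03] 0.0869871809688879
```

View pics/c8.png

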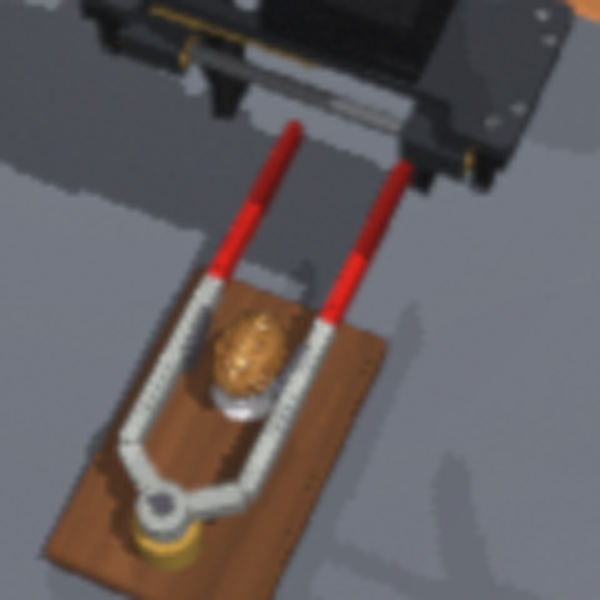

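```bash
python3 -m pendant '[0,0,-2,0,0,0,1,0,0,-3.5,0,0,0,1,0,0,-5,0,0,0,1,0,0,-6.6,0,0,0,1,0,0,-6.6,0,0,0,1]'; python3 -m pendant '[0,0,0,0,0,0,0.85,0,0,0,0,0,0,0.78,0,0,0,0,0,0,0.74,0,0,0,0,0,0,0.70,0,0,0,0,0,0,0.66]' 35
```

```text
time_s: 10.05
position: [0.5239, 0.1174, 0.0291]
tcp_rot: [0.0, 1.0, -0.013, -0.002]
ft_force: [-0.3, -0.0, -1.1]
grip_width: 0.0869
time_s: 10.55
position: [0.5264, 0.1176, 0.0322]
tcp_rot: [-0.0, 1.0, -0.013, 0.0]
ft_force: [-0.5, -0.1, 1.4]
grip_width: 0.0607
```

```bash
python3 -m pendant '[0,0,0,0,0,0,0.6,0,0,0,0,0,0,0.57,0,0,0,0,0,0,0.54,0,0,0,0,0,0,0.54]' 35
```

```text
time_s: 10.95
position: [0.5259, 0.1176, 0.0316]
tcp_rot: [0.0, 1.0, -0.013, -0.0]
ft_force: [-1.0, -0.6, 2.1]
grip_width: 0.0477
```

Handles are moving symmetrically; continue closing.

```bash
python3 -m pendant '[0,0,0,0,0,0,0.5,0,0,0,0,0,0,0.46,0,0,0,0,0,0,0.43,0,0,0,0,0,0,0.41]' 35; python3 -m pendant '[0,0,0,0,0,0,0.39,0,0,0,0,0,0,0.37,0,0,0,0,0,0,0.35,0,0,0,0,0,0,0.33,0,0,0,0,0,0,0.32]'; python3 -m pendant '[0,0,0,0,0,0,0.3,0,0,0,0,0,0,0.3,0,0,0,0,0,0,0.3,0,0,0,0,0,0,0.3,0,0,0,0,0,0,0.3]'
```

```text
time_s: 11.35
position: [0.5256, 0.1176, 0.0314]
tcp_rot: [-0.0, 1.0, -0.013, -0.001]
ft_force: [-3.3, 0.0, 1.9]
grip_width: 0.0372
time_s: 11.85
position: [0.5252, 0.1176, 0.0314]
tcp_rot: [0.0, 1.0, -0.013, -0.001]
ft_force: [-6.0, 0.7, 2.4]
grip_width: 0.0289
time_s: 12.35
position: [0.5251, 0.1176, 0.0314]
tcp_rot: [0.0, 1.0, -0.013, -0.001]
ft_force: [-5.4, 1.0, 3.4]
grip_width: 0.0262
```

```bash
python3 -m pendant '[0,0,0,0,0,0,0.28,0,0,0,0,0,0,0.26,0,0,0,0,0,0,0.26,0,0,0,0,0,0,0.26]'
python3 - <<'E'
from h import *
c=capture("scene");s=sense();print(s["ft_force"],s["grip_width"])
save(c,"c9.png",(250,220,320,310),6)
E
```

```text
time_s: 12.75
position: [0.525, 0.1177, 0.0315]
tcp_rot: [-0.0, 1.0, -0.013, -0.001]
ft_force: [-7.1, 0.9, 4.4]
grip_width: 0.0249
[-6.79745488  0.97911749  3.76110732] 0.02479167013692593
```

View pics/c9.png

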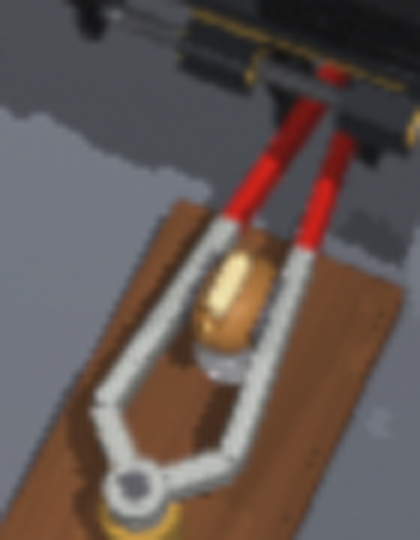

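```bash
python3 -m pendant '[0,0,0,0,0,0,0.35,0,0,0,0,0,0,0.45,0,0,0,0,0,0,0.55,0,0,0,0,0,0,0.65,0,0,0,0,0,0,0.75]'; python3 -m pendant '[0,0,0,0,0,0,0.85,0,0,0,0,0,0,1,0,0,0,0,0,0,1,0,0,0,0,0,0,1]'; python3 -m pendant '[0,0,2,0,0,0,1,0,0,5,0,0,0,1,0,0,9,0,0,0,1,-4,0,12,0,0,0,1,-8,0,12,0,0,0,1]'; python3 -m pendant '[-5,-5,0,0,0,0,1,-5,-10,0,0,0,0,1,-5,-10,0,0,0,0,1,-5,-10,0,0,0,0,1,-5,-10,0,0,0,0,1]'
python3 - <<'E'
from h import *
c=capture("scene");s=sense();print(s["ft_force"],s["grip_width"],s["position"])
im=[cv2.resize(c["pixels"][215:335,240:340,::-1],(500,600),interpolation=cv2.INTER_CUBIC)]
im.append(cv2.resize(c["pixels"][190:240,150:175,::-1],(300,600)))
cv2.imwrite("pics/c10.png",np.hstack(im))
for r in regions_of("scene","egg")[:1]: print(r["extent"])
E
```

```text
time_s: 13.3
position: [0.5271, 0.1175, 0.0321]
tcp_rot: [-0.0, 1.0, -0.013, 0.001]
ft_force: [1.4, -0.2, -0.0]
grip_width: 0.0543
time_s: 13.7
position: [0.526, 0.1175, 0.0317]
tcp_rot: [0.0, 1.0, -0.013, -0.0]
ft_force: [-0.6, 0.2, -0.5]
grip_width: 0.0837
time_s: 14.2
position: [0.4489, 0.1178, 0.1565]
tcp_rot: [-0.0, 1.0, -0.013, 0.004]
ft_force: [0.8, -0.5, 0.8]
grip_width: 0.0869
time_s: 14.7
position: [0.3963, 0.0176, 0.1519]
tcp_rot: [-0.0, 1.0, -0.014, 0.0]
ft_force: [0.4, -0.2, 0.2]
grip_width: 0.0871
[ 0.53257028 -0.20328789  0.40710265] 0.08653160119812128 [0.39633829 0.01799949 0.15178857]
[157.5, 207.5, 178.6, 223.9]
```

View pics/c10.png

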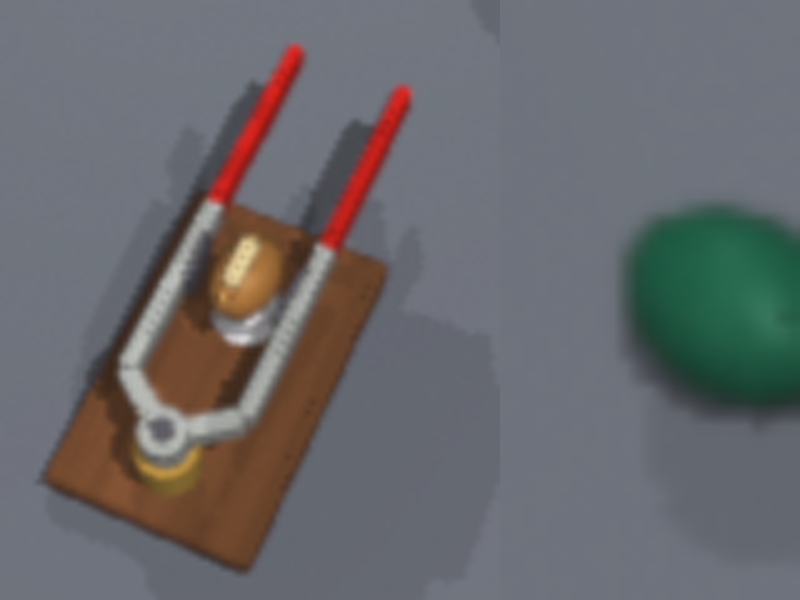

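The handles have sprung open again. The cracked nut, with pale kernel in its seam at about pixel (288, 271), sits on the seat, and the egg is where it was.

```bash
python3 -c "
from workcell import *
print(finish_job())"
```

```text
the job is handed in; nothing more can be done
None
```

The walnut is cracked and resting on the nutcracker's seat. I handed the job in at about 15 s of the 48 s allowed; it reports no verdict.

**What I did:** I picked the walnut up by its two ends at 10 N, with a 39 mm opening. I set it on the seat with its length along the hinge–handle line. I then squeezed the red grips near x = -90 mm, using up to 35 N. They stopped at about 25 mm, although I had commanded 22.6 mm, so I took that as the fully crushed stop. I released gradually and moved the arm clear.

**Last checks:**
- **Nut:** it shows pale kernel in its seam and sits on the seat.
- **Handles:** they are open again.
- **Egg:** its image position is within about 3 pixels of where it was at the start.
- **Robot:** it touches nothing, and the measured force is about zero.

**What disagreed or I did not see:**
- **Cameras:** the two differed by about 4 mm in y. I used a value between them, nearer the scene camera, which matched the fingertip positions.
- **Grip stop:** the 25 mm was narrower than the 28 mm stated, probably because of give in the grips.
- **Force peak:** I saw no separate peak when the shell gave way, because the readings were too far apart. That it gave way shows only from the kernel and the final stop.

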